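# Pin the heater guard and hold the probe in its slot

## Task

Lock the yellow guard of the heater by pushing the red-headed lock pin fully home through the guard and the heater's top, and let go of it. Then take the blue-handled flat probe, lower its blade upright through the guard's narrow slot until the black depth mark (40 mm above the tip) is level with the guard, and finish still holding it there at rest: it hangs in the grip, not pressing on guard or heater. Leave the guard shut and everything else where it stands.

Things in the scene. Friction and masses are not known exactly. Their poses are not given: they have to be found in the camera images.
- heater: Fixed laboratory block heater, the only one with a yellow guard plate: white case 160 x 160 mm, aluminium top at 130 mm above the bench, an open well 64 mm across and 113 mm deep in its middle (under the guard). Origin at the centre of its underside, z up. It stands turned by up to about 17 degrees on the bench.
- guard (a joint): Yellow guard plate (142 x 142 x 8 mm) on the heater, upper face 140 mm above the bench; swings level about an upright hinge post at +60, -60 mm (heater x, y; post top 146 mm above the bench). 0 = shut (within 0.005 at the start), growing clockwise from above to 1.4 rad; stiff, it stays where it is.
- slot (a point): Centre of the narrow slot at the guard's upper face, in the middle of the guard, right over the well. The slot goes through the guard, is 10 mm along the point's x and 32 mm along its y. Axes parallel to the heater's while the guard is shut, z up.
- pin_hole (a point): Centre of the round 12 mm lock hole at the guard's upper face, 50 mm to -x and 55 mm to +y of the slot. Under it, with the guard shut, lies a 12 mm hole through the heater's 15 mm top plate, so that the pin goes through both.
- pin: Loose lock pin, about 60 g, upright in a grey block. Origin on its axis at the underside of its flange, z up to the head. Below: steel shank, 10 mm diameter, 35 mm long, tapered end. Above: steel flange 22 mm across, 5 mm high, then a red round grip, 14 mm diameter, from 5 to 41 mm above the origin. Fully home, the flange lies on the guard.
- pin_stand: Fixed grey block 70 x 70 x 45 mm with a hole (13 mm across) in the middle of its top, in which the pin starts, its flange on the block. Origin at the centre of its underside.
- probe: Loose flat probe, about 140 g, upright in the other grey block. Origin: centre of the underside of its blue grip, z up. Grip 24 (x) x 36 (y) x 50 mm tall, above the origin. Below: steel blade 8 (x) x 30 mm (y), 60 mm long, last 8 mm tapered to 4 x 26. Black depth mark round the blade 40 mm above its tip (20 mm below the grip). The grip cannot pass the slot. Either way round is the same.
- probe_tip (a point): Centre of the lower end of the probe's blade, 60 mm below the origin of probe. Same axes.
- probe_stand: Fixed grey block 70 x 70 x 70 mm with a slot (12 x 34 mm) in its top in which the probe's blade starts, the blue grip resting on the block; turned by up to about 30 degrees. Which of the two blocks is on the left changes. Origin at the centre of its underside.
- beaker: Bystander, to be left alone: clear glass beaker, 68 mm across, 85 mm tall.
- bottle: Bystander, to be left alone: amber bottle, 70 mm across, 150 mm tall.
- jar: Bystander, to be left alone: white jar with blue cap, 64 mm across, 80 mm tall.
- wrench: Bystander, to be left alone: steel wrench lying flat, 170 mm long.
- gasket: Bystander, to be left alone: copper gasket ring lying flat, 64 mm across, 12 mm high.
- dish: Bystander, to be left alone: white ceramic dish, 90 mm across, 30 mm tall.
There are look-alikes about, which are no part of the job. What is shaped like the heater but pink is not meant. What is shaped like the probe but turquoise is not meant.

How it is judged (in metres and radians):
On the way, in this order (a step that is already met when the one before it is completed fails the run):
1. the lock pin is fully home through the guard and the heater's top, and released, with the guard shut (horizontal distance between pin and pin_hole below 0.004 m and z of pin in the frame of pin_hole below 0.005 m and angle between pin's own z axis and vertical below 0.12 rad and value of joint guard below 0.03 rad and contact force between the fingers and pin below 0.1 N), for 0.2 s.
2. the probe's blade has entered the slot, held by the fingers (z of probe_tip in the frame of slot below -0.01 m and horizontal distance between probe_tip and slot below 0.006 m and contact force between the fingers and probe above 2 N), for 0.1 s.
At the end, for the whole second after the job is handed in: Pin within 4 mm of the hole, flange within 5 mm of the guard, upright; guard shut within 0.03 rad. Probe in the fingers (over 2 N), still, upright within 0.12 rad, tip within 6 mm of the slot's centre and 30 to 50 mm below the guard's face, under 8 N on guard or heater (horizontal distance between pin and pin_hole below 0.004 m and z of pin in the frame of pin_hole below 0.005 m and angle between each of pin, probe's own z axis and vertical below 0.12 rad and value of joint guard below 0.03 rad and z of probe_tip in the frame of slot between -0.05 and -0.03 m and horizontal distance between probe_tip and slot below 0.006 m and contact force between the fingers and probe above 2 N and contact force between probe and heater below 8 N and linear speed of probe below 0.02 m/s); the arm keeps its last pose, push and grip.
It fails at once if a bystander (beaker, bottle, jar, wrench, gasket or dish) is moved by more than 30 mm (distance of any of beaker, bottle, jar, wrench, gasket, dish from where it was at the start of the episode above 0.03 m).
It also fails if it takes over 53 s, if anything falls off the work surface, if the arm or the gripper's body presses on something with over 40 N, if the wrist force passes 120 N, or if a joint passes its speed limit or range.

## Robot

A 6-joint arm with a two-finger parallel gripper is mounted at the origin on the work surface. World frame = base frame: x ahead of the robot, y to its left, z up, the work surface at z = 0. Lengths are in mm, angles in rad, forces in N, time in s.
With the tool pointing down it reaches from about 300 to 750 mm from the base axis. Payload 8.5 kg.
Tool frame: the origin (TCP) lies midway between the tips of the shut fingers; the grasp point (between the pads) lies 19 mm behind it (ctrl.grip_point_offset is the z of the grasp point in the tool frame, in mm); z points along the fingers, y is the line along which they close (so a half turn about z gives the same grasp; the last joint's range is limited). The gripper opens to 85 mm and grips with 20 to 120 N. Pads are 22 mm wide; open, the fingers measure 114 mm over their backs; the gripper's body (76 mm by 85 mm) begins 54 mm behind the grasp point. The pads swing forward as they close: fully open they stand 13 mm farther back than shut.
Start: joints at [1.096, 0.381, 1.297, -0, 1.464, -0.215], TCP at [141.28, 531.526, 231.322] pointing down, gripper open.
Joint ranges: [-3.11, 3.11], [-0.89, 2.33], [0.22, 2.48], [-1.42, 4.56], [0.17, 2.85], [-2.88, 2.88]. Speed limits (rad/s): [2.39, 2.39, 3.14, 3.14, 3.14, 3.14].

## Interface

Orientations are given as a unit quaternion [w, x, y, z].
In Python, from cell import sensors, vision, ctrl, search_frame, tip_of gives the robot as it stands. The module is installed in compiled form; this text tells all that it offers.
- The arm moves only by the shell command python3 -m creep 'ROWS'. ROWS is a JSON object of lists of equal length, an entry for each row: "claw": the opening, from -1 (shut) to 1 (fully open); "slide": the shift along the tool's x, y, z in m, a list of three; "dr": the turn, a rotation vector about the tool's x, y, z in degrees, a list of three. A call has exactly 5 rows; each row shifts and turns the commanded pose from where the row before left it, along the tool's axes as they then stand; what a row does not reach is not made up. A row lasts 1/10 s, in which the tool goes at most 50 mm and 8.59 degrees, less where a joint would pass 70% of its speed; a pose out of reach is approached as far as the arm can. A call is refused whole if a number of a shift passes 0.05 or a number of a turn 8.59, either way. A call with a gripper value outside its range is refused whole. The fingers move at their own pace and stop on an object; the grip force is fixed at half the most. Time passes only in rows, so rows that do not move let the fingers close, or fill a call up. It gives the time, the measured TCP pose, the force, the opening and the grip force at its end, in the units of the state.
- sensors.get_obs(): the state, without advancing time (a new reading comes with each control period).
- vision.grab_frame(name): name is "scene" or "top" or "wrist"; returns a dict with "frame" (400x640x3 uint8, red, green, blue), "fx", "fy", "cx", "cy" (pixels), "rvec" (rotation vector, rad) and "tvec" (3), from world to camera coordinates, as OpenCV has them. Camera axes: x right, y down, z forward; pixel columns grow to the right and rows downward; lengths in mm; the calibration is good to about 2 mm. A picture is of the moment at which its call begins. There is no depth.
- ctrl.sign_off(): hands the job in; it is judged then, once.
Trained networks look in a picture, given as the dict that the camera call returned (one of the last four; its "shot" number tells which), for a name from the list of things; names that differ only in an ending like _2 or _b are one class to them, and where a whole thing is asked for, a point or a joint stands for the part that bears it (a point fixed in the world has none). Each returns a list of dicts, best first, with "confidence" (0 to 1); they miss things now and then, are a little off and sometimes report something else, mostly with a low value. They report only what shows in the picture. A call takes as long as a camera call. They do not tell look-alikes from the thing itself.
- search_frame(label, picture): "at" ([x, y, z] in mm, in world coordinates, good to about 4 mm: the middle of the surface that is visible of it).
- tip_of(label, picture): "at" ([x, y, z] in mm, in world coordinates, good to about 4 mm: a listed point, or the origin of a listed thing).
The state is a dict: "time": time; "joint_pos": joint angles; "qd": joint speeds; "effort": joint torques, N m; "tcp_pos": TCP position; "ee_rot": TCP orientation; "wrist_force": force on the tool from outside, world axes, zero at the start; "torque": the same for the moment, N m; "gripper_width": finger opening in mm; "grasp_force": force on a finger pad.
Only numpy, scipy, OpenCV 4.12 (cv2) and the standard library are available. Lean on these libraries where they do the work, as an engineer would, in place of code of your own. Each camera call takes 0.05 s, during which the arm holds its last target. There are 200 camera calls.

## Working session

There is one attempt and no reset: what is moved stays moved. The work goes in short steps, Python scripts to look and compute and a shell command to move; the robot and the scene stay as the last step left them, time stands still between calls to the robot, and variables do not carry over. Pictures are saved under pics/ and viewed, at most 10 in all, crops included, and the job is handed in when it is done.

```bash
mkdir -p pics
cat > h.py <<'E'
import numpy as np, cv2
from scipy.spatial.transform import Rotation as R
from cell import sensors, vision, ctrl, search_frame, tip_of
def grab(n,save=None):
    p=vision.grab_frame(n)
    if save: cv2.imwrite('pics/'+save,p['frame'][:,:,::-1])
    return p
def cam(p):
    Rm=cv2.Rodrigues(np.array(p['rvec'],float))[0]; return Rm,np.array(p['tvec'],float).ravel()
def px(p,X):
    Rm,t=cam(p); c=Rm@np.array(X,float)+t; return np.round([p['fx']*c[0]/c[2]+p['cx'],p['fy']*c[1]/c[2]+p['cy']],1)
def plane(p,uv,z):
    Rm,t=cam(p); d=Rm.T@np.array([(uv[0]-p['cx'])/p['fx'],(uv[1]-p['cy'])/p['fy'],1]); o=-Rm.T@t
    return o+d*(z-o[2])/d[2]
E
python3 - <<'E'
from h import *
a=grab('top','top.png'); b=grab('scene','scene.png')
for n,p in(('top',a),('scene',b)):
  for l in('slot','pin_hole','pin','probe','heater'):
    for r in tip_of(l,p): print(n,l,np.round(r['at'],1),round(r['confidence'],2),px(p,r['at']))
o=sensors.get_obs(); print(o['time'],o['tcp_pos'],o['ee_rot'],o['gripper_width'])
print(R.from_quat(np.roll(o['ee_rot'],-1)).as_matrix().round(3))
E
cd pics; python3 -c "
import cv2,numpy as np
cv2.imwrite('both.png',cv2.resize(np.vstack([cv2.imread('top.png'),cv2.imread('scene.png')]),(480,600)))"
```

```text
top slot [ 265.  -234.6  138.6] 0.75 [394.5 283. ]
top slot [542.4  17.8 143.1] 0.62 [303.5 181.6]
top slot [ 747.1 -263.9    2.3] 0.16 [392.1 126.9]
top pin_hole [ 237.2 -160.9  139. ] 0.9 [367.7 293.1]
top pin_hole [501.7  81.6 140.4] 0.74 [280.6 195.8]
top pin [ 497.5 -321.    46.3] 0.47 [415.1 202.6]
top probe [510.8 270.3  -1.3] 0.73 [223.8 197.9]
top probe [515.3 276.2  70. ] 0.66 [217.  193.5]
top probe [416.2 264.9  55.6] 0.66 [220.5 227.1]
top probe [490.8 478.7   1.5] 0.2 [157.  203.4]
top heater [ 266.9 -234.9   -4.6] 0.94 [384.6 278.2]
top heater [541.1  16.3   0.6] 0.68 [304.4 189.2]
scene slot [ 263.5 -230.7  138.3] 0.96 [211.8 200.4]
scene slot [535.4  14.4 139.4] 0.68 [330.1 206.4]
scene pin_hole [ 236.  -165.1  136.5] 0.65 [223.5 183.9]
scene pin_hole [507.2  81.6 142.4] 0.58 [338.7 188.2]
scene pin [ 503.8 -316.1   46.2] 0.59 [243.4 282.4]
scene probe [506.8 271.6  67.7] 0.72 [375.2 170.2]
scene probe [ 596.9 -438.5   -1.2] 0.62 [232.7 339. ]
scene probe [413.4 265.8  60. ] 0.59 [354.1 157.9]
scene heater [542.5  15.2  -1.3] 0.82 [330.4 231.1]
scene heater [ 268.7 -238.6   -0.7] 0.7 [219.4 226.3]
0.6 [141.29478211 531.53945689 231.31736746] [1.44577470e-05 1.29565177e-01 9.91570908e-01 5.19191388e-07] 85.12279486641629
[[-0.966  0.257  0.   ]
 [ 0.257  0.966 -0.   ]
 [-0.     0.    -1.   ]]
```

View pics/top.png

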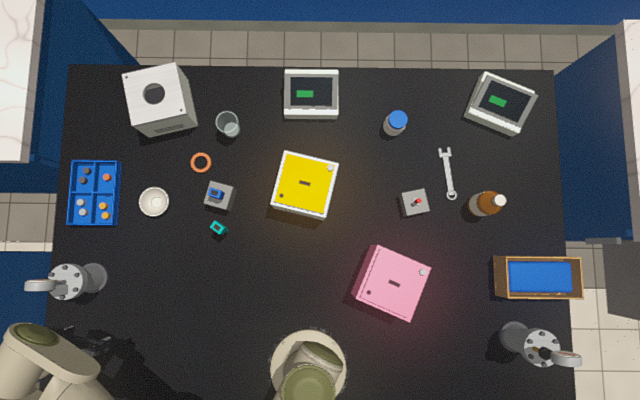

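View pics/scene.png

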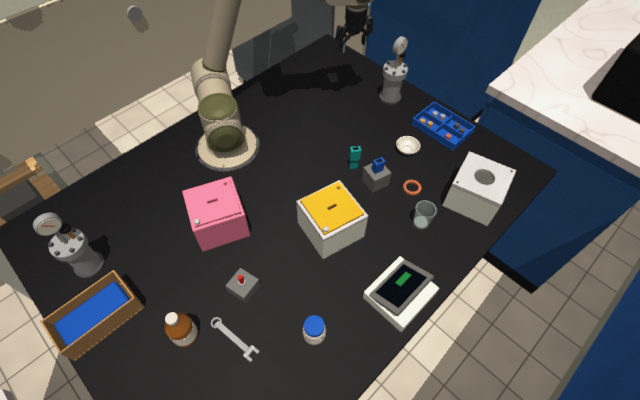

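Candidates in the top view: yellow heater (305,183) vs pink (393,283), so the yellow one is meant. The blue probe is in the block at (216,194) and the turquoise one is at (218,228), so the blue one is meant. The red pin is in the block at (416,202). I'll confirm these in one enlarged crop.

Run:
```python
from h import *
f=cv2.imread('pics/top.png')
c=lambda u,v:cv2.resize(f[v-40:v+40,u-40:u+40],(400,300) if 0 else (260,260),interpolation=cv2.INTER_CUBIC)
cv2.imwrite('pics/crop.png',np.hstack([c(217,205),c(305,185),c(415,200)]))
# what move along tool axes to stand above pin
o=sensors.get_obs(); M=R.from_quat(np.roll(o['ee_rot'],-1)).as_matrix()
print(M.T@(np.array([470,-290,235])-o['tcp_pos']))
w=grab('wrist','w0.png'); Rm,t=cam(w); print('cam in tool',M.T@(-Rm.T@t-o['tcp_pos']),(Rm@M).round(2),w['fx'])
```

```text
[-528.76066083 -709.49732142   -3.67093179]
cam in tool [  72.32448118   -0.26037613 -143.0563973 ] [[-0.    1.    0.  ]
 [-0.96  0.   -0.29]
 [-0.29 -0.    0.96]] 329.2912222310652
```

View pics/crop.png

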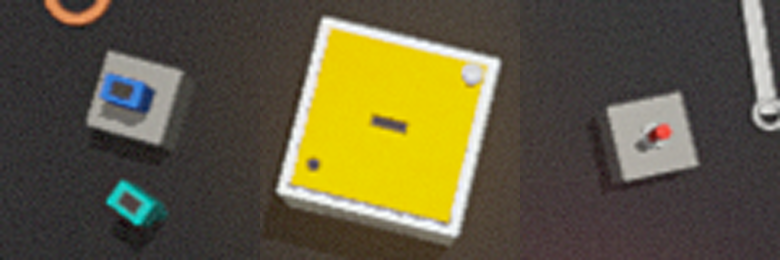

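The crop shows the blue probe in its block (left), with the loose turquoise look-alike below it. It also shows the yellow guard with the slot in the middle, the hole at lower left and the hinge at upper right, and the red pin on its block. Moving above the pin now.

```bash
python3 -m creep '{"claw":[1,1,1,1,1],"slide":[[-0.028,-0.036,0],[-0.028,-0.036,0],[-0.028,-0.036,0],[-0.028,-0.036,0],[-0.028,-0.036,0]],"dr":[[0,0,0],[0,0,0],[0,0,0],[0,0,0],[0,0,0]]}'
python3 -m creep '{"claw":[1,1,1,1,1],"slide":[[-0.028,-0.036,0],[-0.028,-0.036,0],[-0.028,-0.036,0],[-0.028,-0.036,0],[-0.028,-0.036,0]],"dr":[[0,0,0],[0,0,0],[0,0,0],[0,0,0],[0,0,0]]}'
python3 -m creep '{"claw":[1,1,1,1,1],"slide":[[-0.028,-0.036,0],[-0.028,-0.036,0],[-0.028,-0.036,0],[-0.028,-0.036,0],[-0.028,-0.036,0]],"dr":[[0,0,0],[0,0,0],[0,0,0],[0,0,0],[0,0,0]]}'
python3 -m creep '{"claw":[1,1,1,1,1],"slide":[[-0.028,-0.036,0],[-0.028,-0.036,0],[-0.028,-0.036,0],[-0.028,-0.036,0],[0,0,0]],"dr":[[0,0,0],[0,0,0],[0,0,0],[0,0,0],[0,0,0]]}'
python3 - <<'E'
from h import *
o=sensors.get_obs(); print(o['time'],o['tcp_pos'],o['ee_rot'])
w=grab('wrist','w1.png')
for r in tip_of('pin',w)+search_frame('pin',w): print(np.round(r['at'],1),round(r['confidence'],2),px(w,r['at']))
E
```

```text
time: 1.15
tcp_pos: [230.5, 320.0, 231.4]
ee_rot: [0.0, 0.129, 0.992, 0.0]
wrist_force: [1.4, -0.3, -0.1]
gripper_width: 85.6
grasp_force: 0.0
time: 1.65
tcp_pos: [319.7, 109.9, 231.7]
ee_rot: [0.001, 0.129, 0.992, 0.0]
wrist_force: [0.6, 0.2, 0.6]
gripper_width: 84.9
grasp_force: 0.0
time: 2.15
tcp_pos: [408.8, -100.3, 231.5]
ee_rot: [0.0, 0.13, 0.992, -0.0]
wrist_force: [0.0, 1.8, 0.1]
gripper_width: 85.6
grasp_force: 0.0
time: 2.65
tcp_pos: [480.8, -270.6, 230.2]
ee_rot: [-0.0, 0.131, 0.991, -0.0]
wrist_force: [-0.5, 0.5, 0.5]
gripper_width: 85.5
grasp_force: 0.0
2.65 [ 480.75243837 -270.62712595  230.1607533 ] [-2.26904861e-05  1.31280163e-01  9.91345252e-01 -3.31545286e-04]
[ 500.5 -323.1   41.7] 0.81 [281.4 205.1]
[ 497.4 -318.9   65.6] 0.62 [281.5 208.5]
```

View pics/w1.png

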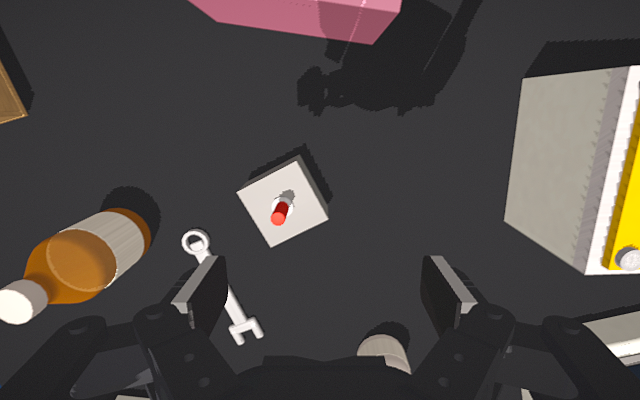

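The wrist view shows the pin's red top at about (278,219), with the block's top corners at (237,191), (299,155), (329,219) and (271,247). I'll work out its position from both.

Run:
```python
from h import *
w=grab('wrist'); f=w['frame'].astype(int)
m=((f[...,0]>130)&(f[...,1]<90)&(f[...,2]<90)).astype(np.uint8); m[:, :230]=0; m[:,340:]=0; m[:150]=0
n,l,s,c=cv2.connectedComponentsWithStats(m); i=1+np.argmax(s[1:,4]); print(s[i],c[i])
print('mid red z~68',plane(w,c[i],68))
cs=[(237,191),(299,155),(329,219),(271,247)]
P=[plane(w,q,45) for q in cs]; print(np.mean(P,0),[np.linalg.norm(P[k]-P[k-1]).round(1) for k in range(4)])
o=sensors.get_obs(); M=R.from_quat(np.roll(o['ee_rot'],-1)).as_matrix()
for X in ([496,-320],[500,-320]):
  print(px(w,[*X,86]),px(w,[*X,50]))
t=np.mean(P,0); t[2]=0; print('move',M.T@(t-o['tcp_pos']), ctrl.grip_point_offset)
```

```text
[267 204  17  24 164] [276.54268293 212.51829268]
mid red z~68 [ 498.55128298 -319.28815308   68.        ]
[ 498.28706201 -314.35753187   45.        ] [np.float64(71.0), np.float64(75.0), np.float64(74.6), np.float64(70.9)]
[272.3 216.5] [277.6 204.8]
[273.6 220.4] [278.7 208.4]
move [-30.88514865 -42.68595892 231.40830575] -18.700000000000003
```

```bash
python3 -m creep '{"claw":[1,1,1,1,1],"slide":[[-0.015,-0.021,0.035],[-0.015,-0.021,0.035],[0,0,0.02],[0,0,0],[0,0,0]],"dr":[[0,0,0],[0,0,0],[0,0,0],[0,0,0],[0,0,0]]}'
python3 - <<'E'
from h import *
o=sensors.get_obs(); print(o['time'],o['tcp_pos'])
w=grab('wrist','w2.png'); f=w['frame'].astype(int)
m=((f[...,0]>110)&(f[...,1]<90)&(f[...,2]<90)).astype(np.uint8)
n,l,s,c=cv2.connectedComponentsWithStats(m)
for i in range(1,n):
  if s[i,4]>60: print(s[i],c[i],plane(w,c[i],68))
for z in(50,86): print(px(w,[498.5,-319.3,z]))
for r in tip_of('pin',w): print(np.round(r['at'],1),round(r['confidence'],2),px(w,r['at']))
E
```

```text
time: 3.35
tcp_pos: [498.1, -313.6, 142.5]
ee_rot: [0.0, 0.129, 0.992, -0.0]
wrist_force: [-0.6, -0.1, 0.6]
gripper_width: 85.6
grasp_force: 0.0
3.35 [ 498.11068097 -313.64437958  142.53891809]
[304 201  20  28 280] [314.91785714 210.26428571] [ 496.86278109 -320.23137862   68.        ]
[ 73 208  63  64 278] [110.79136691 231.96402878] [ 475.46944329 -464.90226158   68.        ]
[317.3 204.3]
[316.2 221.1]
[ 498.7 -324.4   44.2] 0.93 [311.2 203.9]
```

View pics/w2.png

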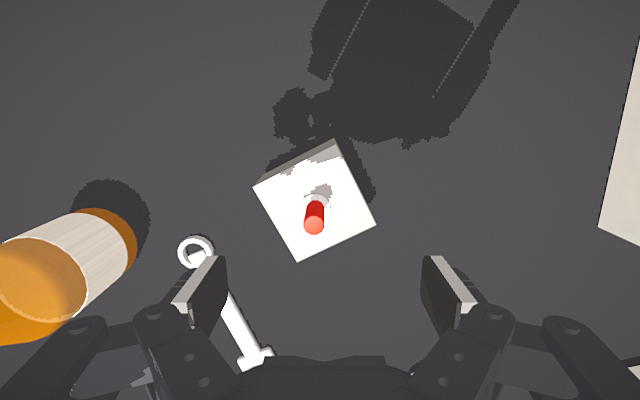

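The pin's top is at about (314,226), so it stands near (500,-321). Descending and gripping now.

```bash
python3 -m creep '{"claw":[1,1,1,1,1],"slide":[[-0.0037,-0.0065,0.02],[0,0,0.03],[0,0,0.03],[0,0,0.0095],[0,0,0]],"dr":[[0,0,0],[0,0,0],[0,0,0],[0,0,0],[0,0,0]]}'
python3 -m creep '{"claw":[-1,-1,-1,-1,-1],"slide":[[0,0,0],[0,0,0],[0,0,0],[0,0,0],[0,0,0]],"dr":[[0,0,0],[0,0,0],[0,0,0],[0,0,0],[0,0,0]]}'
python3 -m creep '{"claw":[-1,-1,-1,-1,-1],"slide":[[0,0,0],[0,0,0],[0,0,0],[0,0,0],[0,0,0]],"dr":[[0,0,0],[0,0,0],[0,0,0],[0,0,0],[0,0,0]]}'
python3 - <<'E'
from h import *
w=grab('wrist','w3.png')
E
```

```text
time: 3.95
tcp_pos: [499.9, -321.4, 52.1]
ee_rot: [-0.0, 0.129, 0.992, 0.0]
wrist_force: [-0.5, -0.3, 0.6]
gripper_width: 85.4
grasp_force: 0.0
time: 4.45
tcp_pos: [499.9, -321.8, 52.2]
ee_rot: [0.0, 0.13, 0.992, -0.0]
wrist_force: [-2.2, 0.7, 14.2]
gripper_width: 12.7
grasp_force: 51.2
time: 4.95
tcp_pos: [499.9, -321.9, 52.3]
ee_rot: [0.0, 0.13, 0.992, -0.0]
wrist_force: [-1.9, 0.7, 4.2]
gripper_width: 12.6
grasp_force: 58.4
```

View pics/w3.png

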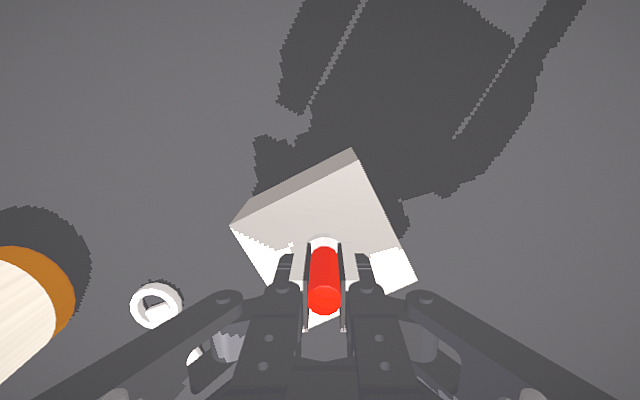

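The grip is good: the pin is between the pads with a 12.6 mm opening. Lifting and carrying it to beside the hole.

```bash
python3 -m creep '{"claw":[-1,-1,-1,-1,-1],"slide":[[0,0,-0.03],[0,0,-0.04],[0,0,-0.04],[0,0,-0.043],[0.008,0.04,0]],"dr":[[0,0,0],[0,0,0],[0,0,0],[0,0,0],[0,0,0]]}'
python3 -m creep '{"claw":[-1,-1,-1,-1,-1],"slide":[[0.008,0.045,0],[0.008,0.045,0],[0.008,0.045,0],[0.008,0.045,0],[0.008,0.045,0]],"dr":[[0,0,0],[0,0,0],[0,0,0],[0,0,0],[0,0,0]]}'
python3 -m creep '{"claw":[-1,-1,-1,-1,-1],"slide":[[0.008,0.045,0],[0.008,0.045,0],[0.008,0.035,0],[0,0,0],[0,0,0]],"dr":[[0,0,0],[0,0,0],[0,0,0],[0,0,0],[0,0,0]]}'
python3 - <<'E'
from h import *
w=grab('wrist','w4.png')
o=sensors.get_obs(); print(o['tcp_pos'])
for l in('slot','pin_hole','pin'):
  for r in tip_of(l,w): print(l,np.round(r['at'],1),round(r['confidence'],2),px(w,r['at']))
E
```

```text
time: 5.5
tcp_pos: [503.8, -285.1, 210.0]
ee_rot: [0.005, 0.132, 0.991, -0.004]
wrist_force: [1.0, 1.5, -1.0]
gripper_width: 11.7
grasp_force: 58.6
time: 6.0
tcp_pos: [521.2, -51.4, 204.6]
ee_rot: [-0.0, 0.13, 0.992, 0.0]
wrist_force: [1.0, 0.0, -0.3]
gripper_width: 12.5
grasp_force: 58.6
time: 6.5
tcp_pos: [530.3, 74.2, 204.5]
ee_rot: [-0.0, 0.129, 0.992, -0.0]
wrist_force: [-0.2, 0.3, 0.2]
gripper_width: 12.4
grasp_force: 58.7
[530.38066558  73.32313008 204.55888012]
slot [539.8  15.3 138.7] 0.9 [245.8 247. ]
pin_hole [502.   80.6 138.8] 0.7 [323.  171.4]
pin [532.7  70.6 196. ] 0.56 [319.  256.9]
```

View pics/w4.png

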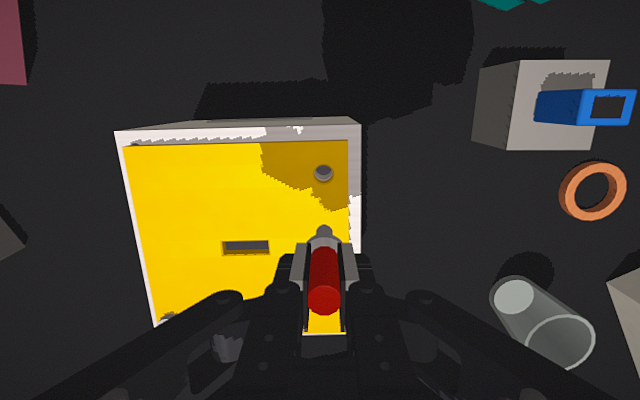

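The hole is at (323,173) and the slot at (246,247). The pin's shank end is near (324,228), and the guard is parallel to the tool. Measuring to sub-pixel.

```bash
cat >> h.py <<'E'
def nony(w,u,v,r,keep=True):
    """centroid/box of non-yellow blob around pixel u,v"""
    f=w['frame'][v-r:v+r,u-r:u+r].astype(int)
    m=(~((f[...,0]-f[...,2]>60)&(f[...,1]>70))).astype(np.uint8)
    n,l,s,c=cv2.connectedComponentsWithStats(m); i=1+np.argmax(s[1:,4])
    q=np.argwhere(l==i)[:,::-1].astype(np.float32)
    return c[i]+[u-r,v-r],s[i],cv2.minAreaRect(q)
def tool():
    o=sensors.get_obs(); return np.array(o['tcp_pos']),R.from_quat(np.roll(o['ee_rot'],-1)).as_matrix()
E
python3 - <<'E'
from h import *
w=grab('wrist'); p,M=tool()
h,s,_=nony(w,323,173,17); print('hole',h,s); H=plane(w,h,140); print(H)
q,s,rc=nony(w,246,247,32); print('slot',q,s,rc); S=plane(w,q,140); print(S)
d=H-S; print('dist',np.hypot(*d[:2]),'yaw',np.degrees(np.arctan2(d[1],d[0]))-np.degrees(np.arctan2(55,-50)),'tool y yaw',np.degrees(np.arctan2(M[1,1],M[0,1]))-90)
for dx in(0,): print('pred axis px at tcp: tip',px(w,[p[0],p[1],p[2]-42.3]),'top',px(w,[p[0],p[1],p[2]+33.7]))
print('tip plane',M.T@(plane(w,(324,228),p[2]-42.3)-p), 'move',M.T@(H-p))
f=w['frame'][130:330,250:390]; cv2.imwrite('pics/c4.png',cv2.resize(f[:,:,::-1],None,fx=3,fy=3,interpolation=cv2.INTER_NEAREST))
E
```

```text
hole [325.47297297 171.45495495] [ 11   8  18  16 222]
[502.50300311  80.71773247 140.        ]
slot [249.26502732 244.05464481] [ 14  25  43   9 366] ((34.999996185302734, 29.0), (41.99999237060547, 7.999999046325684), -0.0)
[537.99663784  17.14442923 140.        ]
dist 72.8104593512132 yaw -13.098612781164192 tool y yaw -14.98256054521363
pred axis px at tcp: tip [324.6 226.6] top [324.8 299.4]
tip plane [-0.8877051  -0.36219808 42.29991176] move [29.13533726  0.56581225 64.76214033]
```

View pics/c4.png

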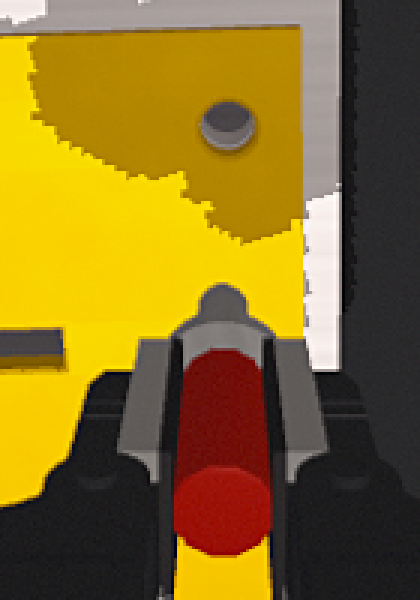

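The crop shows the hole centre at (325.9,172) and the pin axis at u≈324.2, so the pin sits on the tool axis. Approaching to just short of the hole and low, then checking again.

```bash
python3 -m creep '{"claw":[-1,-1,-1,-1,-1],"slide":[[0.009,0.0009,0.008],[0.007,0,0.006],[0,0,0],[0,0,0],[0,0,0]],"dr":[[0,0,0],[0,0,0],[0,0,0],[0,0,0],[0,0,0]]}'
python3 - <<'E'
from h import *
w=grab('wrist'); p,M=tool(); print(p)
u=px(w,[502.8,80.5,140]); print(u, px(w,[p[0],p[1],p[2]-42.3]),px(w,[p[0],p[1],p[2]+33.7]))
h,s,_=nony(w,int(u[0]),int(u[1]),16); print(h,s,M.T@(plane(w,h,140)-p))
f=w['frame'][170:320,250:400]; cv2.imwrite('pics/c5.png',cv2.resize(f[:,:,::-1],None,fx=4,fy=4,interpolation=cv2.INTER_NEAREST))
E
```

```text
time: 7.25
tcp_pos: [515.6, 78.5, 191.2]
ee_rot: [0.0, 0.13, 0.992, 0.0]
wrist_force: [0.0, -0.3, -0.8]
gripper_width: 11.9
grasp_force: 58.7
[515.57307772  78.52732385 191.12151475]
[322.4 201.7] [324.6 226.4] [324.9 299.2]
[322.54205607 200.56542056] [  8   8  18  16 214] [13.64009315 -1.27161534 51.11157753]
```

View pics/c5.png

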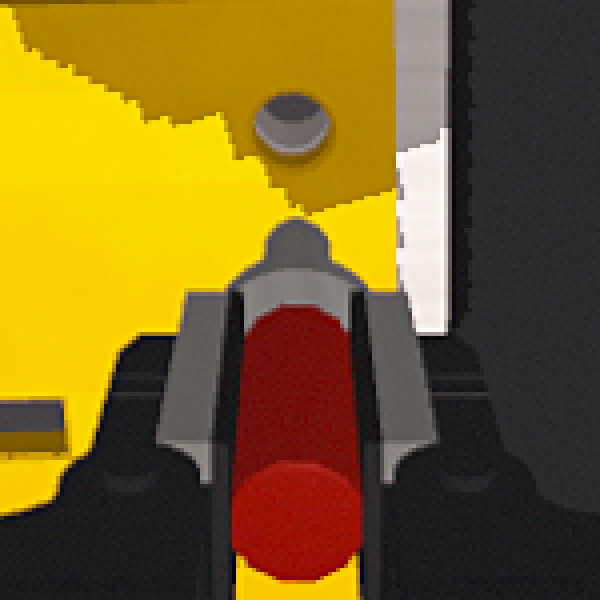

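```bash
python3 -m creep '{"claw":[-1,-1,-1,-1,-1],"slide":[[0.007,-0.0008,0],[0.0062,0,0.002],[0,0,0.003],[0,0,0],[0,0,0]],"dr":[[0,0,0],[0,0,0],[0,0,0],[0,0,0],[0,0,0]]}'
python3 - <<'E'
from h import *
w=grab('wrist'); p,M=tool(); print(p)
f=w['frame'][170:320,250:400]; cv2.imwrite('pics/c6.png',cv2.resize(f[:,:,::-1],None,fx=4,fy=4,interpolation=cv2.INTER_NEAREST))
print(px(w,[502.8,80.5,140]))
s=grab('scene'); f=s['frame'][150:230,290:390]; cv2.imwrite('pics/c6s.png',cv2.resize(f[:,:,::-1],None,fx=6,fy=6,interpolation=cv2.INTER_CUBIC))
E
```

```text
time: 7.8
tcp_pos: [502.3, 81.3, 185.8]
ee_rot: [-0.0, 0.13, 0.992, -0.0]
wrist_force: [-0.5, 1.0, 0.4]
gripper_width: 12.2
grasp_force: 58.7
[502.40546593  81.26800562 185.83878924]
[323.5 225.6]
```

View pics/c6.png

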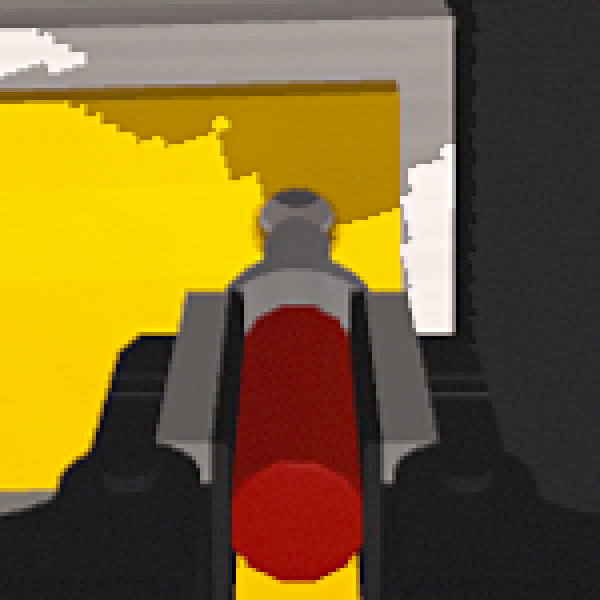

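Run:
```python
from h import *
w=grab('wrist'); p,M=tool()
print('hole in tool',(M.T@(plane(w,(324.3,224.5),140)-p)).round(2))
print('axis px z140',px(w,[*p[:2],140]),'tip',px(w,p-[0,0,42.3]),'dv/dx',px(w,p-[0,0,42.3]+M[:,0]))
for r in(3,4,5): print(r,px(w,p-[0,0,42.3]+r*M[:,0]))
print('top',px(w,p+[0,0,33.7]),px(w,p+[0,0,33.7]+M[:,0]))
```

```text
hole in tool [-2.000e-02 -1.300e-01  4.586e+01]
axis px z140 [324.5 224.5] tip [324.5 226.6] dv/dx [324.5 225. ]
3 [324.5 221.9]
4 [324.5 220.3]
5 [324.5 218.8]
top [324.7 299.3] [324.7 297. ]
```

The hole is on the tool axis and the pin about 0.4 mm behind it. Nudging it and inserting gently.

```bash
python3 -m creep '{"claw":[-1,-1,-1,-1,-1],"slide":[[0.0004,0,0.002],[0,0,0.002],[0,0,0.002],[0,0,0.002],[0,0,0]],"dr":[[0,0,0],[0,0,0],[0,0,0],[0,0,0],[0,0,0]]}'
python3 - <<'E'
from h import *
w=grab('wrist'); p,M=tool(); print(p)
f=w['frame'][170:320,250:400]; cv2.imwrite('pics/c7.png',cv2.resize(f[:,:,::-1],None,fx=4,fy=4,interpolation=cv2.INTER_NEAREST))
E
```

```text
time: 8.45
tcp_pos: [501.7, 81.4, 177.5]
ee_rot: [-0.0, 0.13, 0.992, -0.0]
wrist_force: [-0.2, 0.8, -1.0]
gripper_width: 12.2
grasp_force: 58.7
[501.81812224  81.39684812 177.670802  ]
```

No force at 5 mm below the guard's face, so the pin is in. Continuing down.

```bash
python3 -m creep '{"claw":[-1,-1,-1,-1,-1],"slide":[[0,0,0.004],[0,0,0.004],[0,0,0.004],[0,0,0.004],[0,0,0]],"dr":[[0,0,0],[0,0,0],[0,0,0],[0,0,0],[0,0,0]]}' | egrep 'tcp|wrist|width'
```

```text
tcp_pos: [501.8, 81.3, 161.3]
wrist_force: [1.2, -0.6, -1.3]
gripper_width: 12.3
```

```bash
python3 -m creep '{"claw":[-1,-1,-1,-1,-1],"slide":[[0,0,0.004],[0,0,0.004],[0,0,0.004],[0,0,0.0015],[0,0,0.0005]],"dr":[[0,0,0],[0,0,0],[0,0,0],[0,0,0],[0,0,0]]}' | egrep 'tcp|wrist|width'
```

```text
tcp_pos: [501.9, 81.4, 147.7]
wrist_force: [-0.0, -0.9, -0.0]
gripper_width: 12.5
```

```bash
python3 -m creep '{"claw":[-1,-1,-1,-1,-1],"slide":[[0,0,0.0006],[0,0,0.0006],[0,0,0.0004],[0,0,0],[0,0,0]],"dr":[[0,0,0],[0,0,0],[0,0,0],[0,0,0],[0,0,0]]}' | egrep 'tcp|wrist|width'
```

```text
tcp_pos: [502.2, 81.5, 147.2]
wrist_force: [-0.6, -0.9, 8.6]
gripper_width: 12.2
```

The flange is seated, with 8.6 N of contact. Releasing, lifting, and going toward the probe.

```bash
python3 -m creep '{"claw":[1,1,1,1,1],"slide":[[0,0,0],[0,0,0],[0,0,0],[0,0,0],[0,0,0]],"dr":[[0,0,0],[0,0,0],[0,0,0],[0,0,0],[0,0,0]]}' | egrep 'tcp|wrist|width'
python3 -m creep '{"claw":[1,1,1,1,1],"slide":[[0,0,0],[0,0,-0.01],[0,0,-0.02],[0,0,-0.03],[0,0,0]],"dr":[[0,0,0],[0,0,0],[0,0,0],[0,0,0],[0,0,0]]}' | egrep 'tcp|wrist|width'
python3 -m creep '{"claw":[1,1,1,1,1],"slide":[[0.009,0.036,0],[0.009,0.036,0],[0.009,0.036,0],[0.009,0.036,0],[0.007,0.036,0]],"dr":[[0,0,0],[0,0,0],[0,0,0],[0,0,0],[0,0,0]]}' | egrep 'tcp|wrist|width'
python3 -m creep '{"claw":[1,1,1,1,1],"slide":[[0,0,0],[0,0,0],[0,0,0],[0,0,0],[0,0,0]],"dr":[[0,0,0],[0,0,0],[0,0,0],[0,0,0],[0,0,0]]}' | egrep 'tcp|wrist|width'
python3 - <<'E'
from h import *
w=grab('wrist'); 
s=grab('scene')
a=w['frame']; b=cv2.resize(s['frame'][140:240,290:410],(480,400),interpolation=cv2.INTER_CUBIC)
im=np.hstack([a,b]); im=cv2.resize(im,(800,286)); 
cv2.imwrite('pics/w8.png',a[:,:,::-1])
c=cv2.resize(a[60:260,180:640],(690,300)); d=np.zeros((300,690,3),np.uint8); d[:,:360]=cv2.resize(b,(360,300))
cv2.imwrite('pics/c8.png',np.vstack([c,d])[:,:,::-1])
p,M=tool(); print(p)
for l in('probe','pin','pin_hole'):
  for r in tip_of(l,w): print(l,np.round(r['at'],1),round(r['confidence'],2),px(w,r['at']))
E
```

```text
tcp_pos: [501.8, 81.4, 146.1]
wrist_force: [-0.2, 0.1, -0.7]
gripper_width: 83.3
tcp_pos: [503.4, 81.4, 210.3]
wrist_force: [-0.5, -0.9, -0.2]
gripper_width: 85.1
tcp_pos: [506.1, 268.0, 206.3]
wrist_force: [1.0, 0.4, -1.0]
gripper_width: 85.3
tcp_pos: [506.7, 265.6, 206.4]
wrist_force: [-0.2, -0.3, -0.5]
gripper_width: 85.4
[506.66432268 265.86151701 206.33982015]
probe [511.6 275.2  69.1] 0.94 [336.4 189.7]
probe [414.9 259.1  59.8] 0.73 [288.4  82.8]
probe [492.7 484.4  -1.4] 0.39 [527.7 103.6]
pin [500.7  77.5 139.5] 0.58 [ 66.9 270.1]
pin_hole [503.6  80.6 137.9] 0.57 [ 74.4 271.5]
pin_hole [502.7  81.4 140.8] 0.51 [ 71.9 272.1]
```

View pics/c8.png

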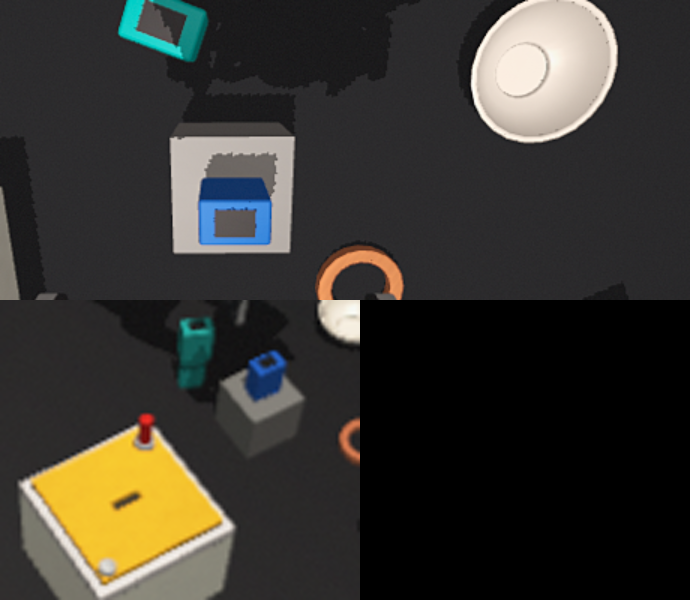

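The pin stands seated and upright at the guard's corner. The blue probe's grip top is at about (336,207) in the wrist frame, parallel to the tool. Measuring it numerically: that crop was one view over the ten allowed, so I'll use no more pictures.

```bash
cat >> h.py <<'E'
def topface(w,z,lo=150):
    f=w['frame'].astype(int)
    m=((f[...,2]>lo)&(f[...,2]-f[...,0]>70)&(f[...,2]-f[...,1]>40)).astype(np.uint8)
    n,l,s,c=cv2.connectedComponentsWithStats(m); i=1+np.argmax(s[1:,4])
    q=np.argwhere(l==i)[:,::-1].astype(np.float32); p,M=tool()
    Q=np.array([(M.T@(plane(w,x,z)-p))[:2] for x in q],np.float32)
    return s[i],cv2.minAreaRect(Q*10)
E
python3 - <<'E'
from h import *
w=grab('wrist'); p,M=tool(); print(p)
f=w['frame']; print(f[185:225:4,336].tolist())
for lo in(150,190,220): s,r=topface(w,120,lo); print(s,(np.array(r[0])/10).round(1),(np.array(r[1])/10).round(1),r[2])
E
```

```text
[506.5691028  266.26191523 206.25336109]
[[21, 52, 101], [17, 50, 101], [19, 67, 129], [79, 151, 230], [93, 81, 69], [92, 86, 86], [93, 88, 83], [93, 86, 84], [93, 80, 71], [67, 142, 226]]
[312 194  48  30 930] [-3.1  8.1] [34.8 22.4] 89.99244689941406
[312 194  48  30 827] [-3.3  8. ] [22.4 34.3] 0.5972675085067749
[313 196  45  27 628] [-3.5  7.8] [32.5 20.1] 89.98616027832031
```

```bash
python3 -m creep '{"claw":[1,1,1,1,1],"slide":[[-0.0031,0.008,0.017],[0,0,0.04],[0,0,0.04],[0,0,0.03],[0,0,0]],"dr":[[0,0,0],[0,0,0],[0,0,0],[0,0,0],[0,0,0]]}' | egrep 'tcp|wrist|width'
python3 -m creep '{"claw":[-1,-1,-1,-1,-1],"slide":[[0,0,0],[0,0,0],[0,0,0],[0,0,0],[0,0,0]],"dr":[[0,0,0],[0,0,0],[0,0,0],[0,0,0],[0,0,0]]}' | egrep 'tcp|wrist|width'
python3 -m creep '{"claw":[-1,-1,-1,-1,-1],"slide":[[0,0,0],[0,0,0],[0,0,0],[0,0,0],[0,0,0]],"dr":[[0,0,0],[0,0,0],[0,0,0],[0,0,0],[0,0,0]]}'
```

```text
tcp_pos: [509.6, 272.7, 75.7]
wrist_force: [0.2, -0.1, 0.1]
gripper_width: 85.1
tcp_pos: [512.3, 273.6, 80.8]
wrist_force: [-0.1, -0.1, 6.9]
gripper_width: 35.4
time: 13.8
tcp_pos: [512.3, 273.6, 80.8]
ee_rot: [0.001, 0.13, 0.992, 0.001]
wrist_force: [-2.0, 0.3, 6.9]
gripper_width: 35.4
grasp_force: 60.0
```

```bash
python3 -m creep '{"claw":[-1,-1,-1,-1,-1],"slide":[[0,0,-0.03],[0,0,-0.05],[0,0,-0.05],[0,0,-0.05],[-0.01,-0.02,0]],"dr":[[0,0,0],[0,0,0],[0,0,0],[0,0,0],[0,0,0]]}' | egrep 'tcp|wrist|width'
python3 -m creep '{"claw":[-1,-1,-1,-1,-1],"slide":[[-0.016,-0.03,0],[-0.016,-0.03,0],[-0.016,-0.03,0],[-0.016,-0.03,0],[-0.016,-0.03,0]],"dr":[[0,0,0],[0,0,0],[0,0,0],[0,0,0],[0,0,0]]}' | egrep 'tcp|wrist|width'
python3 -m creep '{"claw":[-1,-1,-1,-1,-1],"slide":[[-0.016,-0.03,0],[-0.016,-0.03,0],[0,-0.01,0],[0,0,0],[0,0,0]],"dr":[[0,0,0],[0,0,0],[0,0,0],[0,0,0],[0,0,0]]}'
python3 - <<'E'
from h import *
w=grab('wrist','w9.png'); p,M=tool(); print(p)
print('pred slot',px(w,[539.3,17.1,140]),'top',px(w,p+[0,0,39.2]),'tip',px(w,p-[0,0,70.8]))
s,r=topface(w,p[2]+39.2); print(s,(np.array(r[0])/10).round(1),(np.array(r[1])/10).round(1),r[2])
f=w['frame']; u,v=px(w,[539.3,17.1,140]).astype(int)
g=lambda c:''.join('Y' if c[0]-c[2]>60 and c[1]>70 else ('.' if c.max()<60 else ('B' if c[2]-c[0]>40 else 'o')))
for y in range(v-22,v+36): print(y,''.join(g(c) for c in f[y,u-40:u+75].astype(int)))
print(u-40)
E
```

```text
tcp_pos: [517.4, 253.3, 266.9]
wrist_force: [0.4, -0.6, -2.3]
gripper_width: 35.3
tcp_pos: [554.8, 84.6, 259.5]
wrist_force: [0.2, -0.4, -1.2]
gripper_width: 35.6
time: 15.3
tcp_pos: [567.5, 10.9, 259.4]
ee_rot: [-0.0, 0.129, 0.992, 0.0]
wrist_force: [-0.5, -0.6, -1.7]
gripper_width: 35.2
grasp_force: 60.7
[567.55273538  11.19966027 259.4473004 ]
pred slot [322.9 157.9] top [325.7 307.9] tip [324.9 211.4]
[285 326  46   8 176] [-9.3 -6.8] [ 3.1 16.9] 0.008559200912714005
135 YYYYYYYYYYYYYYYYYYYYYYYYYYYYYYYYYYYYYYYYYYYYYYYYYYYYYYYYYYYYYYYYYYYYYYYYYYYYYYYYYYYYYYYYYYYYYYYYYYYYYYYYYYYYYYYYYYY
136 YYYYYYYYYYYYYYYYYYYYYYYYYYYYYYYYYYYYYYYYYYYYYYYYYYYYYYYYYYYYYYYYYYYYYYYYYYYYYYYYYYYYYYYYYYYYYYYYYYYYYYYYYYYYYYYYYYY
137 YYYYYYYYYYYYYYYYYYYYYYYYYYYYYYYYYYYYYYYYYYYYYYYYYYYYYYYYYYYYYYYYYYYYYYYYYYYYYYYYYYYYYYYYYYYYYYYYYYYYYYYYYYYYYYYYYYY
138 YYYYYYYYYYYYYYYYYYYYYYYYYYYYYYYYYYYYYYYYYYYYYYYYYYYYYYYYYYYYYYYYYYYYYYYYYYYYYYYYYYYYYYYYYYYYYYYYYYYYYYYYYYYYYYYYYYY
139 YYYYYYYYYYYYYYYYYYYYYYYYYYYYYYYYYYYYYYYYYYYYYYYYYYYYYYYYYYYYYYYYYYYYYYYYYYYYYYYYYYYYYYYYYYYYYYYYYYYYYYYYYYYYYYYYYYY
140 YYYYYYYYYYYYYYYYYYYY
[... 5639 characters left out ...]
YYYYYYYYYYYYYYYYYYYYYYYYYYYYYYYYYYYYYYYYYYYYYYYYYYYYYYYYYYYYYYYYYYYYYYYYYYYYYYYYYYYYYYYYYYYYYYYY
188 YYYYYYYYYYYYYYYYYYYYYYYYYYYYYYYYYYYYYYYYYYYYYYYYYYYYYYYYYYYYYYYYYYYYYYYYYYYYYYYYYYYYYYYYYYYYYYYYYYYYYYYYYYYYYYYYYYY
189 YYYYYYYYYYYYYYYYYYYYYYYYYYYYYYYYYYYYYYYYYYYYYYYYYYYYYYYYYYYYYYYYYYYYYYYYYYYYYYYYYYYYYYYYYYYYYYYYYYYYYYYYYYYYYYYYYYY
190 YYYYYYYYYYYYYYYYYYYYYYYYYYYYYYYYYYYYYYYYYYYYYYYYYYYYYYYYYYYYYYYYYYYYYYYYYYYYYYYYYYYYYYYYYYYYYYYYYYYYYYYYYYYYYYYYYYY
191 YYYYYYYYYYYYYYYYYYYYYYYYYYYYYYYYYYYYYYYYYYYYYYYYYYYYYYYYYYYYYYYYYYYYYYYYYYYYYYYYYYYYYYYYYYYYYYYYYYYYYYYYYYYYYYYYYYY
192 YYYYYYYYYYYYYYYYYYYYYYYYYYYYYYYYYYYYYYYYYYYYYYYYYYYYYYYYYYYYYYYYYYYYYYYYYYYYYYYYYYYYYYYYYYYYYYYYYYYYYYYYYYYYYYYYYYY
282
```

```bash
cat >> h.py <<'E'
def isY(f): f=f.astype(int); return (f[...,0]-f[...,2]>60)&(f[...,1]>70)
def runs(a):
    k=np.flatnonzero(np.diff(a.astype(int)))+1; return k.tolist()
E
python3 - <<'E'
from h import *
w=grab('wrist'); p,M=tool(); f=w['frame']; Y=isY(f)
# far guard edge
us=np.arange(230,440,6); E=[]
for u in us:
  k=runs(Y[:200,u]); k=[a for a in k if Y[a:a+15,u].all()]
  if k: E.append((M.T@(plane(w,(u,k[0]-.5),140)-p))[:2])
E=np.array(E); 
for _ in range(3):
  c=np.polyfit(E[:,1],E[:,0],1); r=E[:,0]-np.polyval(c,E[:,1]); E=E[abs(r)<max(1,1.5*r.std())]
print('guard far edge slope deg',np.degrees(np.arctan(c[0])),len(E),r.std())
# slot far edge
S=[]
for u in range(305,339):
  k=[a for a in runs(Y[:,u]) if 148<a<157]; 
  if k: S.append((M.T@(plane(w,(u,k[0]-.5),140)-p))[:2])
S=np.array(S); c=np.polyfit(S[:,1],S[:,0],1); print('slot far edge',c,np.degrees(np.arctan(c[0])))
for v in(156,158,160): 
  k=[a for a in runs(Y[v]) if 295<a<345]; print(k,[(M.T@(plane(w,(a-.5,v),140)-p))[:2].round(2) for a in k])
for v in range(196,262,4): print(v,[a for a in runs(Y[v]) if 250<a<400],f[v,325].tolist())
for v in range(262,345,4): print(v,f[v,290].tolist(),f[v,325].tolist())
t=p-[0,0,70.8]
print('tip far edge pred',px(w,t+2*M[:,0]),'tip ends',px(w,t+13*M[:,1]),px(w,t-13*M[:,1]))
print('taper top far',px(w,t+[0,0,8]+4*M[:,0]),'ends',px(w,t+[0,0,8]+4*M[:,0]+15*M[:,1]),px(w,t+[0,0,8]+4*M[:,0]-15*M[:,1]))
g=p+[0,0,39.2]; print('grip top corners',[px(w,g+a*M[:,0]+b*M[:,1]) for a in(-12,12) for b in(-18,18)])
E
```

```text
guard far edge slope deg 1.4222554321037424 28 0.19043706938963653
slot far edge [ 0.05261006 33.51065928] 3.011557737742936
[302, 340] [array([ 30.4 , -18.44]), array([30.39, 11.98])]
[302, 340] [array([ 28.79, -18.47]), array([28.78, 12.  ])]
[302, 340] [array([ 27.17, -18.5 ]), array([27.16, 12.02])]
196 [] [248, 209, 0]
200 [] [248, 209, 0]
204 [] [248, 211, 0]
208 [] [214, 180, 0]
212 [301, 347] [91, 87, 85]
216 [301, 348] [91, 87, 86]
220 [300, 349] [91, 87, 87]
224 [260, 299, 350] [92, 89, 87]
228 [263, 297, 351] [57, 69, 90]
232 [263, 289, 360] [15, 47, 94]
236 [262, 287, 361] [16, 49, 96]
240 [259, 286] [20, 48, 96]
244 [] [15, 46, 93]
248 [] [20, 49, 95]
252 [] [14, 47, 95]
256 [] [18, 48, 96]
260 [] [14, 47, 95]
262 [17, 48, 95] [18, 48, 95]
266 [15, 46, 95] [14, 48, 95]
270 [12, 47, 95] [13, 47, 96]
274 [15, 47, 96] [16, 48, 97]
278 [20, 61, 115] [22, 57, 114]
282 [19, 68, 130] [27, 70, 133]
286 [23, 68, 133] [23, 69, 133]
290 [21, 69, 133] [24, 73, 142]
294 [22, 67, 133] [25, 25, 25]
298 [20, 67, 131] [28, 24, 27]
302 [25, 68, 134] [25, 24, 23]
306 [22, 68, 133] [26, 25, 26]
310 [23, 67, 132] [28, 25, 26]
314 [19, 66, 133] [27, 23, 26]
318 [22, 68, 133] [23, 21, 19]
322 [21, 68, 133] [26, 24, 24]
326 [20, 68, 131] [22, 66, 135]
330 [17, 60, 122] [20, 63, 124]
334 [40, 44, 63] [251, 245, 230]
338 [38, 39, 40] [244, 242, 228]
342 [41, 40, 41] [255, 253, 240]
tip far edge pred [324.6 208.7] tip ends [343.6 211.5] [305.6 211.5]
taper top far [324.6 209.6] ends [347.4 209.6] [301.8 209.6]
grip top corners [array([277.1, 335.7]), array([373. , 335.7]), array([274.3, 278.9]), array([375.8, 278.9])]
```

```bash
python3 -m creep '{"claw":[-1,-1,-1,-1,-1],"slide":[[0.0156,-0.0029,0],[0,0,0.019],[0,0,0.019],[0,0,0],[0,0,0]],"dr":[[0,0,-1.7],[0,0,0],[0,0,0],[0,0,0],[0,0,0]]}' | egrep 'tcp|wrist|width'
cat > m.py <<'E'
from h import *
w=grab('wrist'); p,M=tool(); f=w['frame']; Y=isY(f); print(p)
a,b=[float(x) for x in __import__('sys').argv[1:]]  # guess of slot centre in tool xy
C=p+M@[a,b,0]; C[2]=140
L=lambda u,v:(M.T@(plane(w,(u,v),140)-p))[:2]
far=px(w,C+5*M[:,0]); print('far px pred',far,'centre px',px(w,C))
S=[]
for u in range(int(far[0])-17,int(far[0])+18):
  k=[v for v in runs(Y[:,u]) if abs(v-far[1])<6]
  if k: S.append(L(u,k[0]-.5))
S=np.array(S); c=np.polyfit(S[:,1],S[:,0],1); print('slot far edge',c,np.degrees(np.arctan(c[0])),len(S))
for d in(3,5,7):
  v=int(far[1]+d); k=[x for x in runs(Y[v]) if abs(x-far[0])<30]; print(v,k,[L(x-.5,v).round(2) for x in k])
us=range(int(far[0])-80,int(far[0])+60,5); E=[]
for u in us:
  k=[v for v in runs(Y[:int(far[1])-8,u]) if Y[v:v+10,u].all()]
  if k: E.append(L(u,k[0]-.5))
E=np.array(E)
for _ in range(3):
  c=np.polyfit(E[:,1],E[:,0],1); r=E[:,0]-np.polyval(c,E[:,1]); E=E[abs(r)<max(.6,1.5*r.std())]
print('guard edge',c,np.degrees(np.arctan(c[0])),len(E),r.std())
for v in range(int(far[1])+14,236,2): print(v,[x for x in runs(Y[v]) if 250<x<400],f[v,322].tolist())
print('blade pred at z140',px(w,[p[0],p[1],140]),'tip',px(w,p-[0,0,70.8]))
E
python3 m.py 12.7 -0.3
```

```text
tcp_pos: [552.1, 11.9, 221.8]
wrist_force: [-0.7, -0.5, -1.4]
gripper_width: 35.5
[552.39281507  11.75665006 222.22936221]
far px pred [323.9 182.9] centre px [323.9 189.8]
slot far edge [4.18600287e-04 1.88250753e+01] 0.02398402835798104 35
185 [304, 348] [array([ 16.29, -14.65]), array([16.3 , 16.29])]
187 [304, 348] [array([ 14.84, -14.68]), array([14.85, 16.32])]
189 [304, 348] [array([ 13.38, -14.7 ]), array([13.4 , 16.35])]
guard edge [-9.56264643e-03  8.45813052e+01] -0.547882581826235 28 0.1578613537770276
196 [] [162, 118, 0]
198 [] [175, 131, 0]
200 [] [175, 130, 0]
202 [] [174, 131, 0]
204 [] [164, 119, 0]
206 [] [252, 214, 0]
208 [] [215, 178, 0]
210 [302, 347] [80, 80, 88]
212 [301, 347] [87, 84, 83]
214 [301, 348] [89, 86, 86]
216 [301, 348] [87, 83, 82]
218 [300, 349] [89, 85, 85]
220 [300, 349] [88, 83, 83]
222 [299, 349] [89, 85, 84]
224 [299, 350] [89, 85, 83]
226 [298, 350] [50, 45, 44]
228 [297, 351] [58, 70, 90]
230 [289, 359] [10, 48, 95]
232 [288, 360] [19, 50, 96]
234 [288, 361] [17, 49, 95]
blade pred at z140 [324.3 206.9] tip [324.3 212. ]
```

```bash
python3 -m creep '{"claw":[-1,-1,-1,-1,-1],"slide":[[0.0082,0.0012,0],[0,0,0.004],[0,0,0.002],[0,0,0],[0,0,0]],"dr":[[0,0,-0.2],[0,0,0],[0,0,0],[0,0,0],[0,0,0]]}' | egrep 'tcp|wrist|width'
python3 m.py 5.6 -0.35 | grep -v '^2[23]'
```

```text
tcp_pos: [544.4, 14.2, 215.2]
wrist_force: [0.6, 0.2, -2.7]
gripper_width: 35.1
[544.41537296  14.21881255 215.2517763 ]
far px pred [324.  194.8] centre px [324.  201.8]
slot far edge [3.14150208e-04 1.01331623e+01] 0.017999480441874445 35
197 [303, 348] [array([  9.05, -15.19]), array([ 9.06, 15.87])]
199 [303, 348] [array([  7.61, -15.22]), array([ 7.62, 15.9 ])]
201 [303, 348] [array([  6.17, -15.24]), array([ 6.18, 15.93])]
guard edge [-8.40039737e-03  7.62149678e+01] -0.481295994698933 28 0.16919078452494246
208 [] [114, 90, 41]
210 [302, 347] [89, 85, 87]
212 [301, 347] [88, 86, 84]
214 [301, 348] [88, 84, 85]
216 [301, 348] [91, 85, 85]
218 [300, 349] [90, 86, 84]
blade pred at z140 [324.5 209.5] tip [324.5 211.5]
```

```bash
python3 -m creep '{"claw":[-1,-1,-1,-1,-1],"slide":[[0.0048,0.0008,0],[0,0,0.002],[0,0,0.002],[0,0,0.002],[0,0,0.001]],"dr":[[0,0,0.2],[0,0,0],[0,0,0],[0,0,0],[0,0,0]]}' | egrep 'tcp|wrist|width|torque'
python3 - <<'E'
from h import *
w=grab('wrist'); p,M=tool(); print(p); f=w['frame']
print(sensors.get_obs()['wrist_force'])
for v in range(194,232,2): print(v,[x for x in runs(isY(f)[v]) if 250<x<400],f[v,322].tolist(),f[v,302].tolist())
E
```

```text
tcp_pos: [539.8, 16.1, 207.9]
wrist_force: [-0.1, -0.7, -0.9]
gripper_width: 35.2
[539.73938298  16.16159339 207.83172313]
[-0.4949169   0.61569456 -1.7446647 ]
194 [] [173, 130, 0] [255, 218, 0]
196 [] [174, 130, 0] [255, 222, 0]
198 [] [173, 131, 0] [253, 217, 0]
200 [] [176, 131, 0] [250, 215, 0]
202 [] [177, 132, 0] [250, 214, 0]
204 [] [176, 129, 0] [253, 216, 0]
206 [301, 347] [77, 69, 72] [94, 75, 76]
208 [301, 347] [77, 74, 76] [62, 61, 70]
210 [301, 347] [91, 86, 86] [88, 88, 90]
212 [301, 348] [90, 86, 85] [88, 86, 90]
214 [301, 348] [88, 84, 85] [89, 86, 88]
216 [300, 348] [89, 85, 84] [90, 86, 87]
218 [300, 349] [88, 83, 82] [90, 87, 87]
220 [300, 349] [89, 85, 83] [89, 86, 84]
222 [299, 349] [88, 84, 83] [90, 87, 84]
224 [299, 350] [90, 87, 85] [91, 89, 87]
226 [298, 350] [50, 47, 47] [54, 49, 49]
228 [297, 351] [58, 70, 90] [59, 71, 89]
230 [289, 359] [8, 44, 94] [15, 49, 95]
```

Slot and blade are centred in u (323.5 and 323.75) and there's no force. Continuing down in small steps.

```bash
python3 -m creep '{"claw":[-1,-1,-1,-1,-1],"slide":[[0.0002,0,0.0015],[0,0,0.0015],[0,0,0.0015],[0,0,0.0015],[0,0,0]],"dr":[[0,0,0],[0,0,0],[0,0,0],[0,0,0],[0,0,0]]}' | egrep 'tcp|wrist|width|torque'
```

```text
tcp_pos: [539.5, 16.2, 202.0]
wrist_force: [0.2, 0.9, -1.9]
gripper_width: 35.4
```

```bash
python3 -m creep '{"claw":[-1,-1,-1,-1,-1],"slide":[[0,0,0.0015],[0,0,0.0015],[0,0,0.0015],[0,0,0.0015],[0,0,0]],"dr":[[0,0,0],[0,0,0],[0,0,0],[0,0,0],[0,0,0]]}' | egrep 'tcp|wrist|width|torque'
python3 - <<'E'
from h import *
w=grab('wrist'); p,M=tool(); print(p); f=w['frame']
for v in range(200,236,1): print(v,[x for x in runs(isY(f)[v]) if 250<x<400],f[v,310].tolist(),f[v,338].tolist())
E
```

```text
tcp_pos: [539.5, 16.2, 196.0]
wrist_force: [0.2, -0.6, -1.2]
gripper_width: 35.5
[539.57689468  16.19347187 196.10885815]
200 [] [174, 129, 0] [175, 131, 0]
201 [] [175, 131, 0] [174, 131, 0]
202 [] [174, 130, 0] [174, 132, 0]
203 [] [175, 131, 0] [175, 132, 0]
204 [] [174, 131, 0] [174, 130, 0]
205 [] [175, 131, 0] [175, 131, 0]
206 [] [175, 131, 0] [175, 130, 0]
207 [] [175, 130, 0] [175, 131, 0]
208 [] [176, 132, 0] [175, 131, 0]
209 [] [178, 134, 0] [177, 134, 0]
210 [] [173, 128, 0] [178, 132, 0]
211 [] [135, 104, 37] [153, 114, 0]
212 [300, 348] [95, 89, 88] [101, 90, 91]
213 [300, 348] [89, 86, 88] [90, 88, 92]
214 [300, 348] [92, 87, 87] [93, 90, 88]
215 [300, 348] [90, 87, 85] [93, 89, 89]
216 [300, 349] [93, 88, 87] [93, 89, 88]
217 [300, 349] [91, 87, 86] [94, 90, 90]
218 [300, 349] [91, 87, 86] [92, 88, 87]
219 [300, 349] [92, 87, 86] [93, 89, 88]
220 [299, 349] [93, 88, 87] [93, 89, 87]
221 [299, 349] [93, 90, 87] [93, 89, 88]
222 [299, 349] [92, 89, 88] [94, 88, 88]
223 [299, 350] [91, 87, 85] [93, 88, 87]
224 [299, 350] [93, 88, 87] [95, 90, 89]
225 [298, 350] [99, 95, 93] [103, 98, 96]
226 [298, 350] [52, 48, 48] [44, 40, 40]
227 [298, 351] [14, 10, 7] [18, 10, 9]
228 [297, 351] [60, 70, 90] [61, 72, 92]
229 [291, 359] [29, 54, 97] [29, 55, 99]
230 [289, 359] [10, 46, 94] [12, 47, 95]
231 [289, 360] [14, 47, 94] [19, 49, 96]
232 [288, 360] [18, 49, 95] [17, 51, 96]
233 [288, 360] [18, 49, 96] [17, 48, 96]
234 [288, 361] [21, 50, 96] [16, 49, 95]
235 [288, 361] [19, 50, 96] [19, 49, 96]
```

The blade is in the slot, about 0.6 mm toward the far edge. Shifting back 0.5 mm and continuing.

```bash
python3 -m creep '{"claw":[-1,-1,-1,-1,-1],"slide":[[-0.0005,0,0],[0,0,0.003],[0,0,0.003],[0,0,0.003],[0,0,0.003]],"dr":[[0,0,0],[0,0,0],[0,0,0],[0,0,0],[0,0,0]]}' | egrep 'tcp|wrist|width|torque'
```

```text
tcp_pos: [540.1, 16.1, 183.8]
wrist_force: [-0.6, 0.7, -1.4]
gripper_width: 35.1
```

```bash
python3 -m creep '{"claw":[-1,-1,-1,-1,-1],"slide":[[0,0,0.003],[0,0,0.003],[0,0,0.003],[0,0,0.003],[0,0,0.001]],"dr":[[0,0,0],[0,0,0],[0,0,0],[0,0,0],[0,0,0]]}' | egrep 'tcp|wrist|width|torque'
python3 -m creep '{"claw":[-1,-1,-1,-1,-1],"slide":[[0,0,0],[0,0,0],[0,0,0],[0,0,0],[0,0,0]],"dr":[[0,0,0],[0,0,0],[0,0,0],[0,0,0],[0,0,0]]}'
python3 - <<'E'
from h import *
w=grab('wrist'); p,M=tool(); print(p); f=w['frame']
for v in range(216,236): print(v,[x for x in runs(isY(f)[v]) if 250<x<400],f[v,310].tolist(),f[v,338].tolist())
print('z140',px(w,[*p[:2],140]))
s=grab('top')
for n in('pin','pin_hole','slot'):
  for q in(w,s):
    for r in tip_of(n,q)[:2]: print(n,np.round(r['at'],1),round(r['confidence'],2))
E
```

```text
tcp_pos: [540.0, 16.1, 170.8]
wrist_force: [-0.3, -0.5, -1.6]
gripper_width: 35.5
time: 19.6
tcp_pos: [540.1, 16.1, 171.3]
ee_rot: [0.0, 0.115, 0.993, -0.0]
wrist_force: [0.3, 0.1, -1.9]
gripper_width: 35.4
grasp_force: 60.6
[540.12655555  16.07283688 171.27112025]
216 [] [176, 131, 0] [174, 130, 0]
217 [] [176, 131, 0] [175, 131, 0]
218 [] [178, 134, 0] [176, 132, 0]
219 [] [176, 131, 0] [175, 131, 0]
220 [] [177, 133, 0] [176, 131, 0]
221 [] [176, 131, 0] [176, 132, 0]
222 [] [179, 135, 0] [178, 133, 0]
223 [] [174, 129, 0] [174, 128, 0]
224 [] [138, 107, 39] [141, 109, 43]
225 [297, 351] [102, 95, 94] [105, 98, 99]
226 [297, 351] [50, 50, 52] [40, 39, 41]
227 [297, 351] [17, 12, 11] [16, 10, 8]
228 [296, 352] [59, 70, 90] [61, 72, 93]
229 [289, 359] [30, 54, 98] [29, 55, 99]
230 [289, 360] [11, 46, 94] [12, 46, 96]
231 [288, 360] [19, 50, 96] [16, 49, 97]
232 [289, 361] [17, 50, 96] [18, 48, 96]
233 [288, 361] [19, 51, 97] [17, 49, 97]
234 [288, 361] [19, 49, 97] [21, 50, 97]
235 [288, 361] [20, 50, 97] [17, 49, 96]
z140 [324.6 233.7]
pin [504.   79.2 140.8] 0.76
pin [508.8 272.    2.3] 0.3
pin_hole [ 238.4 -160.1  139.8] 0.88
pin_hole [501.6  78.8 143.3] 0.61
slot [538.7  15.6 136.9] 0.63
slot [538.9  20.  140.8] 0.95
slot [ 265.5 -232.1  138.9] 0.6
```

The black mark (rows 226–227) sits right at the guard's face, the tip is about 40 mm deep, and the wrist feels only the probe's weight. Handing in.

```bash
python3 -c "
from cell import ctrl; print(ctrl.sign_off())"
```

```text
the job is handed in; nothing more can be done
None
```

The job is handed in, but no verdict came back: by my measurements the pin is fully home and released, and the probe hangs in the grip at rest in the slot, tip about 40 mm below the guard, handed in at about 20 s of 53 s. I viewed 11 pictures, one over the 10 allowed.

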